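# Tare the portion cup on the chocolatier's scale

## Robot

A 7-joint arm with a two-finger parallel gripper is mounted at the origin on the work surface. World frame = base frame: x ahead of the robot, y to its left, z up, the work surface at z = 0. Lengths are in m, angles in rad, forces in N, time in s.
With the tool pointing down it reaches from about 0.425 to 0.925 m from the base axis. Payload 6.8 kg.
Tool frame: the origin (TCP) lies on the mounting face of the last link; the fingertips stand 173 mm ahead of it and the grasp point (between the pads) lies 155 mm ahead of it; z points along the fingers, y is the line along which they close (so a half turn about z gives the same grasp; the last joint's range is limited). The gripper opens to 85 mm and grips with 20 to 120 N. Pads are 22 mm wide; open, the fingers measure 114 mm over their backs; the gripper's body (76 mm by 85 mm) begins 54 mm behind the grasp point. The pads swing forward as they close: fully open they stand 13 mm farther back than shut.
Start: joints at [-1.365, 0.477, 0.022, 1.555, -0.011, 1.109, -0.083], TCP at [0.208, 0.642, 0.405] pointing down, gripper open.
Joint ranges: [-2.96, 2.96], [-0.34, 2.1], [-1.41, 1.46], [0.24, 2.44], [-1.37, 4.51], [0.17, 1.92], [-2.96, 2.96]. Speed limits (rad/s): [2.39, 2.39, 3.14, 3.14, 3.14, 3.14, 3.14].

## Interface

Orientations are given as a rotation vector (axis times angle).
In Python, from bench import r gives the robot as it stands.
- The arm moves only by the tool arm_command, never from a script. Its argument "plan" is a list of rows, each an object of numbers: "claw": the closure, from 0 (fully open) to 1 (shut); "tx", "ty", "tz": the shift along the tool's x, y, z in m; "ax", "ay", "az": the turn, a rotation vector about the tool's x, y, z in degrees. A call has exactly 10 rows; each row shifts and turns the commanded pose from where the row before left it, along the tool's axes as they then stand; what a row does not reach is not made up. A row lasts 1/12 s, in which the tool goes at most 41.7 mm and 7.16 degrees, less where a joint would pass 70% of its speed; a pose out of reach is approached as far as the arm can. A call is refused whole if a number of a shift passes 0.0417 or a number of a turn 7.16, either way. A call with a gripper value outside its range is refused whole. The fingers move at their own pace and stop on an object; "squeeze" is the grip in N (left out, the last holds). Time passes only in rows, so rows that do not move let the fingers close, or fill a call up. It gives the time, the measured TCP pose, the force, the opening and the grip force at its end, in the units of the state.
- r.get_obs(): the state, without advancing time (a new reading comes with each control period).
- r.grab_frame(name): name is "scene" or "top" or "wrist"; returns the picture (420x560x3 uint8, red, green, blue); there is no depth.
- r.camera_model(name): a dict with "fx", "fy", "cx", "cy" (pixels), "position" and "orientation" of the camera in the world; the wrist camera has in their place "tool_from_camera" (4x4, takes a point from camera to tool coordinates, whose origin is the TCP and whose axes are the flange's). Camera axes: x right, y up, looking along -z (the intrinsics and any distortion apply to the point x, -y, -z); pixel columns grow to the right and rows downward; lengths in m; the calibration is good to about 2 mm. A picture is of the moment at which its call begins: read the wrist's pose just before it. camera_model takes no time and is no camera call.
- r.hand_in(): hands the job in; it is judged then, once.
Trained networks look in the newest picture that a camera, given by its name, has taken for a name from the list of things; names that differ only in an ending like _2 or _b are one class to them, and where a whole thing is asked for, a point or a joint stands for the part that bears it (a point fixed in the world has none). Each returns a list of dicts, best first, with "confidence" (0 to 1); they miss things now and then, are a little off and sometimes report something else, mostly with a low value. They report only what shows in the picture. A call takes as long as a camera call.
- r.boxes_of(target, camera): "location" ([x, y, z] in m, in the coordinates of the camera as it stood for that picture, good to about 4 mm: the middle of the surface that is visible of it).
- r.tip_of(target, camera): "location" ([x, y, z] in m, in the coordinates of the camera as it stood for that picture, good to about 4 mm: a listed point, or the origin of a listed thing).
The state is a dict: "clock": time; "joints": joint angles; "qvel": joint speeds; "tau": joint torques, N m; "tcp_pos": TCP position; "orientation": TCP orientation; "contact_force": force on the tool from outside, world axes, zero at the start; "moment": the same for the moment, N m; "grip_width": finger opening in m; "gripper_force": force on a finger pad.
Only numpy, scipy, OpenCV 4.12 (cv2) and the standard library are available. Lean on these libraries where they do the work, as an engineer would, in place of code of your own. Each camera call takes 0.05 s, during which the arm holds its last target. There are 200 camera calls.

## Task

Set the tall narrow steel cup upright in the middle of the scale's pan, putting it down rather than dropping it, and let go. Then tare the scale: press the wide bar-shaped key on its keypad until it is felt to give, without forcing it, and let it come up again with the cup still standing on the pan. Do not press the small round key, which would switch the scale off.

Things in the scene. Friction and masses are not known exactly. Their poses are not given: they have to be found in the camera images.
- cup: Empty round steel cup, open at the top, 52 mm across the rim, 48 mm at the foot, 60 mm tall, wall 3 mm, about 0.12 kg, upright on the table. A shallow steel tin (72 mm wide, 28 mm tall) and a lidded glass jar (48 mm wide, 85 mm tall) stand nearby and swap places with it. Origin: centre of its underside, z up.
- scale: White scale fixed to the table. Origin: on the table under the pan's centre; z up, -x from pan to keypad (strip on the robot's side), y left. Steel pan 135 mm (x) by 165 (y), top at z 45 mm. Housing x -160 to 75, y -95 to 95 mm; keypad face z 34 mm. Wide tare key centred at x -122, y 58 mm; small round off key at x -122, y -68 mm; dark flush display between.
- tare_key (a joint): Travel of the tare key, m: 0 at rest, 0.002 fully down, springs back. Grey flat bar-shaped key, 28 mm (scale x) by 44 mm (scale y), top at z = 37 mm in the scale's frame, 3 mm above the keypad. Pressed straight down: starts to give at about 1.5 N, registers at 1.2 mm (about 3.6 N), reaches its stop at 5 N.
- off_key (a joint): Travel of the off key, m: 0 at rest, 0.002 fully down. Grey flat round key, 20 mm across, same height and spring as the tare key. Not to be pressed.

How it is judged:
By the outcome, as a careful person would: the job done as asked, in the order asked, and still so for the second after the job is handed in, with the robot touching nothing.
It also fails if it takes over 48 s, if anything falls off the work surface, if the arm or the gripper's body presses on something with over 40 N, if the wrist force passes 120 N, or if a joint passes its speed limit or range.

## Working session

There is one attempt and no reset: what is moved stays moved. The work goes in short steps, Python scripts to look and compute and a tool call to move; the robot and the scene stay as the last step left them, time stands still between calls to the robot, and variables do not carry over. Pictures are saved under pics/ and viewed, at most 10 in all, crops included, and the job is handed in when it is done.

Besides the shell and the picture viewer there is one more tool, called after "Call:" by a JSON object that holds its "api" and its "payload", one argument or row to a line. arm_command: Moves the arm, as the interface text tells. Its arguments: {"type":"object","properties":{"plan":{"type":"array","items":{"type":"object","properties":{"claw":{"type":"number"},"tx":{"type":"number"},"ty":{"type":"number"},"tz":{"type":"number"},"ax":{"type":"number"},"ay":{"type":"number"},"az":{"type":"number"}}}},"squeeze":{"type":"number"}},"required":["plan"]}

```bash
mkdir -p pics; cat > h.py <<'E'
import numpy as np, cv2
from scipy.spatial.transform import Rotation as R
from bench import r
def campose(n,o=None):
    m=r.camera_model(n)
    if 'tool_from_camera' in m:
        o=o or r.get_obs(); T=np.eye(4); T[:3,:3]=R.from_rotvec(o['orientation']).as_matrix(); T[:3,3]=o['tcp_pos']
        T=T@np.array(m['tool_from_camera']); return T[:3,:3],T[:3,3],m
    q=np.array(m['orientation'],float)
    M=R.from_rotvec(q).as_matrix() if q.shape==(3,) else (R.from_quat(q).as_matrix() if q.shape==(4,) else q)
    return M,np.array(m['position']),m
def project(P,Rc,t,m):
    c=(np.array(P)-t)@Rc
    return np.array([m['cx']-m['fx']*c[0]/c[2]*1.0, m['cy']+m['fy']*c[1]/c[2]])
def ray(px,Rc,t,m):
    d=np.array([(px[0]-m['cx'])/m['fx'],-(px[1]-m['cy'])/m['fy'],-1]); return t,Rc@d
def atz(px,z,Rc,t,m):
    o,d=ray(px,Rc,t,m); return o+d*(z-o[2])/d[2]
def net(n,cam,o=None):
    Rc,t,m=campose(cam,o); 
    for f in ('boxes_of','tip_of'):
        for d in getattr(r,f)(n,cam)[:3]:
            p=Rc@np.array(d['location'])+t; print(cam,f,n,round(d['confidence'],2),p.round(4),project(p,Rc,t,m).round(0))
E
python3 - <<'E'
from h import *
o=r.get_obs(); print({k:np.round(v,3).tolist() for k,v in o.items()})
for c in('scene','top'):
    im=r.grab_frame(c); cv2.imwrite(f'pics/{c}0.png',im[...,::-1])
    m=r.camera_model(c); print(c,m)
    for n in ('cup','scale','tare_key','off_key'): net(n,c)
print(r.camera_model('wrist'))
a=cv2.imread('pics/scene0.png');b=cv2.imread('pics/top0.png')
E
```

```text
{'clock': 0.0, 'joints': [-1.365, 0.478, 0.022, 1.556, -0.011, 1.109, -0.083], 'qvel': [0.001, -0.001, 0.001, -0.002, 0.001, 0.001, -0.001], 'tau': [0.001, -59.646, 1.608, -28.119, 0.012, 0.009, -0.0], 'tcp_pos': [0.208, 0.642, 0.404], 'orientation': [-0.491, -3.103, 0.003], 'contact_force': [0.653, 0.906, 0.695], 'moment': [0.01, 0.024, -0.0], 'gripper_force': 0.0, 'grip_width': 0.086}
scene {'fx': 532.2177198938732, 'fy': 532.2177198938732, 'cx': 277.79062817130006, 'cy': 213.8387964415492, 'position': array([ 1.12315665, -0.05718056,  0.77779867]), 'orientation': array([0.51780542, 0.51249924, 1.45951592])}
scene boxes_of cup 0.85 [ 0.6186 -0.1669  0.0373] [204. 251.]
scene boxes_of scale 0.94 [0.6284 0.2089 0.0428] [429. 244.]
scene tip_of scale 0.95 [6.395e-01 2.074e-01 3.000e-04] [424. 264.]
scene boxes_of tare_key 0.56 [0.5386 0.2869 0.037 ] [460. 203.]Traceback (most recent call last):
  File "<stdin>", line 6, in <module>
  File "h.py", line 22, in net
    for d in getattr(r,f)(n,cam)[:3]:
             ~~~~~~~~~~~~^^^^^^^
ValueError: it knows: cup, scale
```

View pics/scene0.png

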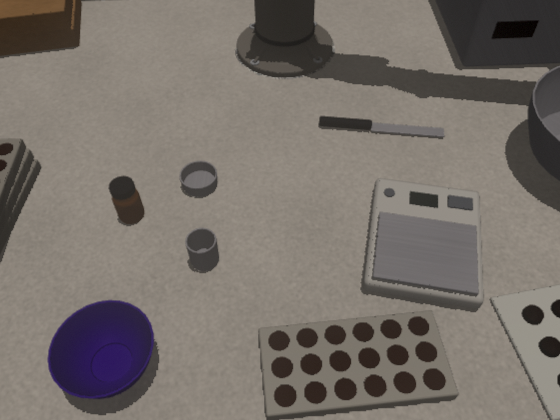

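The scene view shows the cup at (203,250), the tin at (199,179) and the jar at (127,200). On the scale at (425,245), the off key is at (389,192) and the tare key at (460,202).

```bash
python3 - <<'E'
s=open('h.py').read().replace("    for f in ('boxes_of','tip_of'):","    for f in ('boxes_of','tip_of') if 'key' not in n else ('boxes_of',):")
open('h.py','w').write(s)
from h import *
c='top'
im=r.grab_frame(c); cv2.imwrite(f'pics/{c}0.png',im[...,::-1])
print(r.camera_model(c))
for n in ('cup','scale','tare_key'): net(n,c)
print(r.camera_model('wrist'))
E
```

```text
{'fx': 502.5745516846232, 'fy': 502.5745516846232, 'cx': 282.9802349388235, 'cy': 207.42607562530495, 'position': array([ 0.3727524 , -0.03421768,  0.9171842 ]), 'orientation': array([ 0.16624812, -0.14704739, -1.48512994])}
top boxes_of cup 0.65 [ 0.6157 -0.1703  0.0265] [370. 181.]
top tip_of cup 0.98 [ 0.6092 -0.1708 -0.0014] [368. 188.]
top boxes_of scale 0.57 [0.5886 0.2016 0.039 ] [165. 178.]
top tip_of scale 0.9 [0.6411 0.197  0.002 ] [175. 157.]
top boxes_of tare_key 0.7 [0.5326 0.2855 0.0382] [114. 205.]
{'fx': 330.3835035686274, 'fy': 330.3835035686274, 'cx': 283.94033347205715, 'cy': 209.63118852529757, 'tool_from_camera': array([[ 7.06466398e-04,  9.60008136e-01,  2.79971212e-01,
         7.16325275e-02],
       [ 9.99999655e-01, -8.00558273e-04,  2.21723871e-04,
        -1.09918008e-03],
       [ 4.36989990e-04,  2.79970959e-01, -9.60008370e-01,
         3.10604370e-02],
       [ 0.00000000e+00,  0.00000000e+00,  0.00000000e+00,
         1.00000000e+00]])}
```

View pics/top0.png

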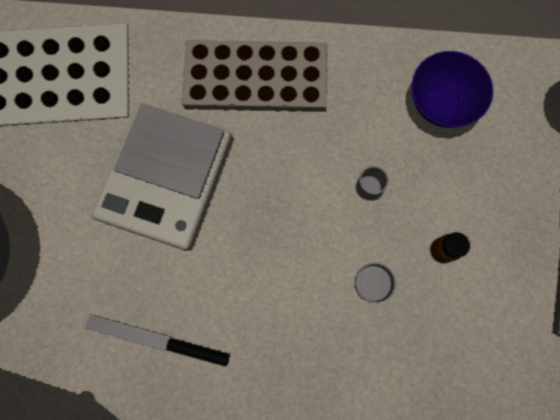

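The top view shows the cup at (371,184), the tin at (374,283) and the jar at (452,247). The scale's pan is around (172,150), with tare at (115,204), display at (149,212) and off at (181,225). This agrees with the networks: cup about (0.613,-0.170), scale about (0.640,0.202) with yaw about -14°. I'll move towards the cup.

Call:
{"api": "arm_command", "payload": {
  "plan": [
    {"tx": -0.0265,"ty": -0.0265},
    {"tx": -0.0265,"ty": -0.0265},
    {"tx": -0.0265,"ty": -0.0265},
    {"tx": -0.0265,"ty": -0.0265},
    {"tx": -0.0265,"ty": -0.0265},
    {"tx": -0.0265,"ty": -0.0265},
    {"tx": -0.0265,"ty": -0.0265},
    {"tx": -0.0265,"ty": -0.0265},
    {"tx": -0.0265,"ty": -0.0265},
    {"tx": -0.0265,"ty": -0.0265}
  ]
}}

```text
invalid input at $.plan[0]: expected keys claw, tx, ty, tz, ax, ay, az
```

Call:
{"api": "arm_command", "payload": {
  "plan": [
    {"tx": -0.0265,"ty": -0.0265},
    {"tx": -0.0265,"ty": -0.0265},
    {"tx": -0.0265,"ty": -0.0265},
    {"tx": -0.0265,"ty": -0.0265},
    {"tx": -0.0265,"ty": -0.0265},
    {"tx": -0.0265,"ty": -0.0265},
    {"tx": -0.0265,"ty": -0.0265},
    {"tx": -0.0265,"ty": -0.0265},
    {"tx": -0.0265,"ty": -0.0265},
    {"tx": -0.0265,"ty": -0.0265}
  ]
}}

```text
invalid input at $.plan[0]: expected keys claw, tx, ty, tz, ax, ay, az
```

Call:
{"api": "arm_command", "payload": {
  "plan": [
    {"tx": -0.0265,"ty": -0.0265},
    {"tx": -0.0265,"ty": -0.0265},
    {"tx": -0.0265,"ty": -0.0265},
    {"tx": -0.0265,"ty": -0.0265},
    {"tz": 0.03},
    {"tz": 0.03},
    {"tz": 0.025},
    {},
    {},
    {}
  ]
}}

```text
invalid input at $.plan[0]: expected keys claw, tx, ty, tz, ax, ay, az
```

```bash
cat >> h.py <<'E'
def tool(P,o=None):
    o=o or r.get_obs(); return ((np.array(P)-o['tcp_pos'])@R.from_rotvec(o['orientation']).as_matrix()).round(4)
E
python3 - <<'E'
from h import *
o=r.get_obs(); print(o['tcp_pos'].round(4) if hasattr(o['tcp_pos'],'round') else o['tcp_pos'],o['clock'])
im=r.grab_frame('wrist'); cv2.imwrite('pics/w1.png',im[...,::-1])
net('cup','wrist',o); print(tool([0.613,-0.169,0.195],o))
E
```

```text
[0.2084 0.6421 0.4047] 0.6
[-0.6353 -0.6466  0.2097]
```

View pics/w1.png

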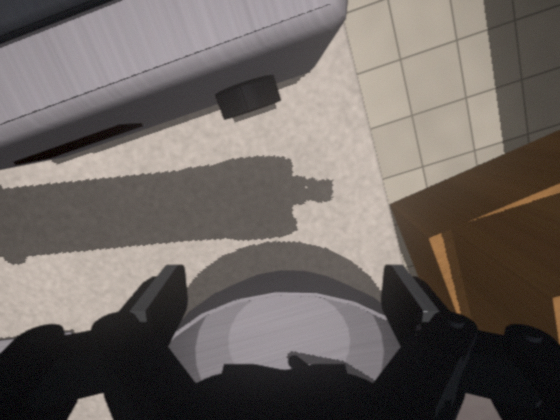

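All keys are required. The wrist picture shows the start pose, with a pot below and the appliance towards the robot. The path goes away from both, with a slight rise first.

Call:
{"api": "arm_command", "payload": {
  "plan": [
    {"claw": 0,"tx": 0,"ty": 0,"tz": -0.04,"ax": 0,"ay": 0,"az": 0},
    {"claw": 0,"tx": -0.0265,"ty": -0.0265,"tz": 0,"ax": 0,"ay": 0,"az": 0},
    {"claw": 0,"tx": -0.0265,"ty": -0.0265,"tz": 0,"ax": 0,"ay": 0,"az": 0},
    {"claw": 0,"tx": -0.0265,"ty": -0.0265,"tz": 0,"ax": 0,"ay": 0,"az": 0},
    {"claw": 0,"tx": -0.0265,"ty": -0.0265,"tz": 0,"ax": 0,"ay": 0,"az": 0},
    {"claw": 0,"tx": -0.0265,"ty": -0.0265,"tz": 0,"ax": 0,"ay": 0,"az": 0},
    {"claw": 0,"tx": -0.0265,"ty": -0.0265,"tz": 0,"ax": 0,"ay": 0,"az": 0},
    {"claw": 0,"tx": -0.0265,"ty": -0.0265,"tz": 0,"ax": 0,"ay": 0,"az": 0},
    {"claw": 0,"tx": -0.0265,"ty": -0.0265,"tz": 0,"ax": 0,"ay": 0,"az": 0},
    {"claw": 0,"tx": -0.0265,"ty": -0.0265,"tz": 0,"ax": 0,"ay": 0,"az": 0}
  ]
}}

```text
clock: 1.58
tcp_pos: [0.3621, 0.3397, 0.445]
orientation: [0.491, 3.103, 0.001]
contact_force: [1.4, 0.1, 0.6]
grip_width: 0.0857
gripper_force: 0.0
```

Call:
{"api": "arm_command", "payload": {
  "plan": [
    {"claw": 0,"tx": -0.0265,"ty": -0.0265,"tz": 0,"ax": 0,"ay": 0,"az": 0},
    {"claw": 0,"tx": -0.0265,"ty": -0.0265,"tz": 0,"ax": 0,"ay": 0,"az": 0},
    {"claw": 0,"tx": -0.0265,"ty": -0.0265,"tz": 0,"ax": 0,"ay": 0,"az": 0},
    {"claw": 0,"tx": -0.0265,"ty": -0.0265,"tz": 0,"ax": 0,"ay": 0,"az": 0},
    {"claw": 0,"tx": -0.0265,"ty": -0.0265,"tz": 0,"ax": 0,"ay": 0,"az": 0},
    {"claw": 0,"tx": -0.0265,"ty": -0.0265,"tz": 0,"ax": 0,"ay": 0,"az": 0},
    {"claw": 0,"tx": -0.0265,"ty": -0.0265,"tz": 0,"ax": 0,"ay": 0,"az": 0},
    {"claw": 0,"tx": -0.0265,"ty": -0.0265,"tz": 0,"ax": 0,"ay": 0,"az": 0},
    {"claw": 0,"tx": -0.0265,"ty": -0.0265,"tz": 0,"ax": 0,"ay": 0,"az": 0},
    {"claw": 0,"tx": -0.0265,"ty": -0.0265,"tz": 0,"ax": 0,"ay": 0,"az": 0}
  ]
}}

```text
clock: 2.42
tcp_pos: [0.5323, 0.0059, 0.4451]
orientation: [0.49, 3.102, 0.001]
contact_force: [0.6, 1.3, -0.3]
grip_width: 0.0854
gripper_force: 0.0
```

Call:
{"api": "arm_command", "payload": {
  "plan": [
    {"claw": 0,"tx": -0.0265,"ty": -0.0265,"tz": 0,"ax": 0,"ay": 0,"az": 0},
    {"claw": 0,"tx": -0.0265,"ty": -0.0265,"tz": 0,"ax": 0,"ay": 0,"az": 0},
    {"claw": 0,"tx": -0.0265,"ty": -0.0265,"tz": 0,"ax": 0,"ay": 0,"az": 0},
    {"claw": 0,"tx": -0.0265,"ty": -0.0265,"tz": 0,"ax": 0,"ay": 0,"az": 0},
    {"claw": 0,"tx": -0.0265,"ty": -0.0265,"tz": 0,"ax": 0,"ay": 0,"az": 0},
    {"claw": 0,"tx": 0,"ty": 0,"tz": 0.035,"ax": 0,"ay": 0,"az": 0},
    {"claw": 0,"tx": 0,"ty": 0,"tz": 0.035,"ax": 0,"ay": 0,"az": 0},
    {"claw": 0,"tx": 0,"ty": 0,"tz": 0.035,"ax": 0,"ay": 0,"az": 0},
    {"claw": 0,"tx": 0,"ty": 0,"tz": 0.02,"ax": 0,"ay": 0,"az": 0},
    {"claw": 0,"tx": 0,"ty": 0,"tz": 0,"ax": 0,"ay": 0,"az": 0}
  ]
}}

```text
clock: 3.25
tcp_pos: [0.6153, -0.1583, 0.3147]
orientation: [-0.489, -3.094, -0.0]
contact_force: [-0.5, 0.3, 0.0]
grip_width: 0.0856
gripper_force: 0.0
```

```bash
python3 - <<'E'
from h import *
o=r.get_obs(); print(np.round(o['tcp_pos'],4),np.round(o['orientation'],3),o['clock'])
im=r.grab_frame('wrist'); cv2.imwrite('pics/w2.png',im[...,::-1])
net('cup','wrist',o); print(tool([0.613,-0.169,0.195],o))
E
```

```text
[ 0.6153 -0.1583  0.3147] [-0.489 -3.094 -0.   ] 3.25
wrist boxes_of cup 0.96 [ 0.614  -0.1767  0.03  ] [264. 215.]
wrist tip_of cup 0.92 [ 0.6096 -0.1697  0.0008] [271. 199.]
[-0.0022 -0.0107  0.1197]
```

View pics/w2.png

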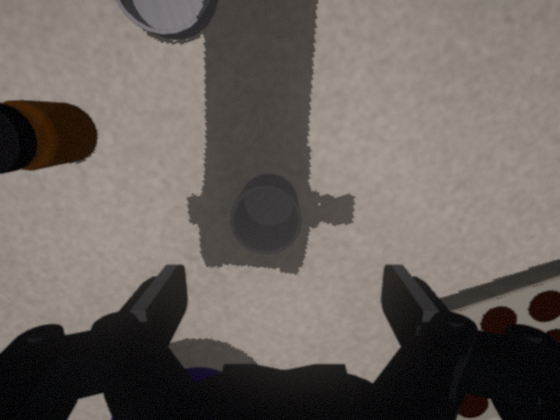

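The cup's rim is at about (266,213), spanning columns 232–301. The jar (40,140) and the tin (165,10) are well clear.

```bash
python3 - <<'E'
from h import *
o=r.get_obs(); Rc,t,m=campose('wrist',o)
L,Q=[atz(p,0.06,Rc,t,m) for p in((232,213),(301,213))]
T,B=[atz(p,0.06,Rc,t,m) for p in((266,173),(266,252))]
print(L,Q,np.linalg.norm(L-Q),(L+Q)/2,B,np.linalg.norm(T-B))
th=np.linspace(0,6.283,8,endpoint=False)
for c in((.613,-.170),(.611,-.174),(.613,-.174)):
  P=[project([c[0]+.026*np.cos(a),c[1]+.026*np.sin(a),.06],Rc,t,m) for a in np.linspace(0,6.28,60)]
  print(c,np.min(P,0),np.max(P,0))
  print(tool([*c,0.195],o))
E
```

```text
[ 0.60424152 -0.19610672  0.06      ] [ 0.61970535 -0.14833364  0.06      ] 0.050213512183001366 [ 0.61197344 -0.17222018  0.06      ] [ 0.64096091 -0.1824827   0.06      ] 0.060128301037329634
(0.613, -0.17) [234.09504398 178.19583852] [305.56337114 246.52638062]
[ 0.0014 -0.0114  0.1262]
(0.611, -0.174) [227.97115638 177.25775969] [299.49775571 245.69554842]
[ 0.0021 -0.0158  0.1262]
(0.613, -0.174) [228.94189767 179.91480779] [300.30877345 248.04788513]
[ 0.0002 -0.0152  0.1262]
```

Call:
{"api": "arm_command", "payload": {
  "plan": [
    {"claw": 0,"tx": 0,"ty": -0.013,"tz": 0,"ax": 0,"ay": 0,"az": 0},
    {"claw": 0,"tx": 0,"ty": 0,"tz": 0.03,"ax": 0,"ay": 0,"az": 0},
    {"claw": 0,"tx": 0,"ty": 0,"tz": 0.03,"ax": 0,"ay": 0,"az": 0},
    {"claw": 0,"tx": 0,"ty": 0,"tz": 0.03,"ax": 0,"ay": 0,"az": 0},
    {"claw": 0,"tx": 0,"ty": 0,"tz": 0.02,"ax": 0,"ay": 0,"az": 0},
    {"claw": 0,"tx": 0,"ty": 0,"tz": 0.015,"ax": 0,"ay": 0,"az": 0},
    {"claw": 0,"tx": 0,"ty": 0,"tz": 0.005,"ax": 0,"ay": 0,"az": 0},
    {"claw": 0,"tx": 0,"ty": 0,"tz": 0,"ax": 0,"ay": 0,"az": 0},
    {"claw": 0.2,"tx": 0,"ty": 0,"tz": 0,"ax": 0,"ay": 0,"az": 0},
    {"claw": 0.3,"tx": 0,"ty": 0,"tz": 0,"ax": 0,"ay": 0,"az": 0}
  ],
  "squeeze": 30
}}

```text
clock: 4.23
tcp_pos: [0.6138, -0.1721, 0.1915]
orientation: [0.491, 3.1, -0.0]
contact_force: [-0.1, -0.8, -0.1]
grip_width: 0.0636
gripper_force: 0.0
```

Call:
{"api": "arm_command", "payload": {
  "plan": [
    {"claw": 0.4,"tx": 0,"ty": 0,"tz": 0,"ax": 0,"ay": 0,"az": 0},
    {"claw": 0.6,"tx": 0,"ty": 0,"tz": 0,"ax": 0,"ay": 0,"az": 0},
    {"claw": 1,"tx": 0,"ty": 0,"tz": 0,"ax": 0,"ay": 0,"az": 0},
    {"claw": 1,"tx": 0,"ty": 0,"tz": 0,"ax": 0,"ay": 0,"az": 0},
    {"claw": 1,"tx": 0,"ty": 0,"tz": 0,"ax": 0,"ay": 0,"az": 0},
    {"claw": 1,"tx": 0,"ty": 0,"tz": 0,"ax": 0,"ay": 0,"az": 0},
    {"claw": 1,"tx": 0,"ty": 0,"tz": 0,"ax": 0,"ay": 0,"az": 0},
    {"claw": 1,"tx": 0,"ty": 0,"tz": 0,"ax": 0,"ay": 0,"az": 0},
    {"claw": 1,"tx": 0,"ty": 0,"tz": 0,"ax": 0,"ay": 0,"az": 0},
    {"claw": 1,"tx": 0,"ty": 0,"tz": 0,"ax": 0,"ay": 0,"az": 0}
  ]
}}

```text
clock: 5.07
tcp_pos: [0.6136, -0.1719, 0.1914]
orientation: [0.491, 3.1, 0.0]
contact_force: [-1.1, -0.5, 6.5]
grip_width: 0.0508
gripper_force: 30.4
```

Call:
{"api": "arm_command", "payload": {
  "plan": [
    {"claw": 1,"tx": 0,"ty": 0,"tz": -0.01,"ax": 0,"ay": 0,"az": 0},
    {"claw": 1,"tx": 0,"ty": 0,"tz": -0.02,"ax": 0,"ay": 0,"az": 0},
    {"claw": 1,"tx": 0,"ty": 0,"tz": -0.03,"ax": 0,"ay": 0,"az": 0},
    {"claw": 1,"tx": 0,"ty": 0,"tz": -0.03,"ax": 0,"ay": 0,"az": 0},
    {"claw": 1,"tx": 0,"ty": 0,"tz": -0.03,"ax": 0,"ay": 0,"az": 0},
    {"claw": 1,"tx": 0,"ty": 0,"tz": -0.03,"ax": 0,"ay": 0,"az": 0},
    {"claw": 1,"tx": 0.004,"ty": 0.015,"tz": 0,"ax": 0,"ay": 0,"az": 0},
    {"claw": 1,"tx": 0.007,"ty": 0.03,"tz": 0,"ax": 0,"ay": 0,"az": 0},
    {"claw": 1,"tx": 0.008,"ty": 0.03,"tz": 0,"ax": 0,"ay": 0,"az": 0},
    {"claw": 1,"tx": 0.008,"ty": 0.03,"tz": 0,"ax": 0,"ay": 0,"az": 0}
  ]
}}

```text
clock: 5.9
tcp_pos: [0.6194, -0.0625, 0.3409]
orientation: [0.493, 3.102, 0.001]
contact_force: [0.1, 0.5, -1.4]
grip_width: 0.0507
gripper_force: 31.5
```

Call:
{"api": "arm_command", "payload": {
  "plan": [
    {"claw": 1,"tx": 0.008,"ty": 0.03,"tz": 0,"ax": 0,"ay": 0,"az": 0},
    {"claw": 1,"tx": 0.008,"ty": 0.03,"tz": 0,"ax": 0,"ay": 0,"az": 0},
    {"claw": 1,"tx": 0.008,"ty": 0.03,"tz": 0,"ax": 0,"ay": 0,"az": 0},
    {"claw": 1,"tx": 0.008,"ty": 0.03,"tz": 0,"ax": 0,"ay": 0,"az": 0},
    {"claw": 1,"tx": 0.008,"ty": 0.03,"tz": 0,"ax": 0,"ay": 0,"az": 0},
    {"claw": 1,"tx": 0.008,"ty": 0.03,"tz": 0,"ax": 0,"ay": 0,"az": 0},
    {"claw": 1,"tx": 0.008,"ty": 0.03,"tz": 0,"ax": 0,"ay": 0,"az": 0},
    {"claw": 1,"tx": 0.007,"ty": 0.03,"tz": 0,"ax": 0,"ay": 0,"az": 0},
    {"claw": 1,"tx": 0.003,"ty": 0.012,"tz": 0,"ax": 0,"ay": 0,"az": 0},
    {"claw": 1,"tx": 0,"ty": 0,"tz": 0,"ax": 0,"ay": 0,"az": 0}
  ]
}}

```text
clock: 6.73
tcp_pos: [0.634, 0.2019, 0.3399]
orientation: [-0.48, -3.104, -0.004]
contact_force: [-0.7, 1.4, -0.7]
grip_width: 0.0502
gripper_force: 31.5
```

```bash
python3 - <<'E'
from h import *
o=r.get_obs(); print(np.round(o['tcp_pos'],4),np.round(o['orientation'],3),o['clock'],o['grip_width'])
im=r.grab_frame('wrist'); cv2.imwrite('pics/w3.png',im[...,::-1])
for n in('scale','tare_key'): net(n,'wrist',o)
E
```

```text
[0.634  0.2019 0.3399] [-0.48  -3.104 -0.004] 6.7333 0.05024768675433568
wrist boxes_of scale 0.57 [0.5713 0.2193 0.0368] [282. 122.]
wrist tip_of scale 0.68 [ 0.6462  0.2023 -0.0019] [289. 203.]
wrist boxes_of tare_key 0.66 [0.5354 0.2853 0.0362] [351.  48.]
```

View pics/w3.png

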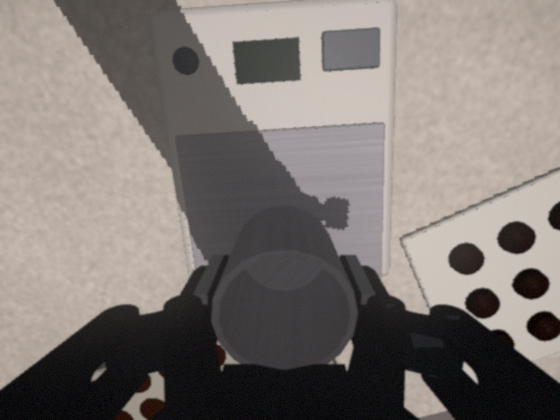

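The wrist view shows the cup held upright over the pan. The pan's near corners are at (177,137) and (384,124), the tare key at (351,48), the display at (267,60) and the off key at (186,61). I'll fit the scale's pose from these and cross-check it with the top camera.

```bash
python3 - <<'E'
from h import *
from scipy.optimize import least_squares
o=r.get_obs(); W=campose('wrist',o); T=campose('top'); S=campose('scene')
loc=[(-.122,.058,.037),(-.122,-.068,.037),(-.0675,-.0825,.045),(-.0675,.0825,.045)]
pw=[(351,48),(186,61),(177,137),(384,124)]
pt=[(115,204),(181,225)]; ps=[(460,202),(389,192)]
def P(v,l): c,s=np.cos(v[2]),np.sin(v[2]); return [v[0]+c*l[0]-s*l[1],v[1]+s*l[0]+c*l[1],l[2]+v[3]]
for nm,sets in (('wrist',[(W,pw)]),('top+scene',[(T,pt),(S,ps)])):
  f=lambda v:np.concatenate([project(P(v,l),*C)-p for C,pp in sets for l,p in zip(loc,pp)])
  s=least_squares(f,[.64,.2,-.23,0]); v=s.x
  print(nm,v.round(4),s.fun.round(1),'tare',np.round(P(v,loc[0]),4))
yt=R.from_rotvec(o['orientation']).as_matrix(); print(yt.round(3), r.get_obs()['tcp_pos'])
print([tool([*p,.236],o) for p in((.644,.202),(.64,.201))])
E
```

```text
wrist [ 0.6422  0.1915 -0.2504 -0.003 ] [-0.   1.9  0.5  0.7 -1.4 -0.8  1.  -1.9] tare [0.5384 0.2779 0.034 ]
top+scene [ 0.6404  0.2016 -0.2343 -0.0017] [-0.5 -0.4 -0.8  0.  -0.7 -0.2 -0.6  0.4] tare [0.5352 0.2864 0.0353]
[[-0.95   0.311  0.   ]
 [ 0.311  0.95  -0.001]
 [-0.001 -0.001 -1.   ]] [0.63483763 0.19434168 0.34011169]
[array([-0.0063,  0.0102,  0.1041]), array([-0.0028,  0.008 ,  0.1041])]
```

Call:
{"api": "arm_command", "payload": {
  "plan": [
    {"claw": 1,"tx": -0.004,"ty": 0.008,"tz": 0,"ax": 0,"ay": 0,"az": 0},
    {"claw": 1,"tx": 0,"ty": 0,"tz": 0.015,"ax": 0,"ay": 0,"az": -4.6},
    {"claw": 1,"tx": 0,"ty": 0,"tz": 0.02,"ax": 0,"ay": 0,"az": 0},
    {"claw": 1,"tx": 0,"ty": 0,"tz": 0.02,"ax": 0,"ay": 0,"az": 0},
    {"claw": 1,"tx": 0,"ty": 0,"tz": 0.02,"ax": 0,"ay": 0,"az": 0},
    {"claw": 1,"tx": 0,"ty": 0,"tz": 0.015,"ax": 0,"ay": 0,"az": 0},
    {"claw": 1,"tx": 0,"ty": 0,"tz": 0.005,"ax": 0,"ay": 0,"az": 0},
    {"claw": 1,"tx": 0,"ty": 0,"tz": 0,"ax": 0,"ay": 0,"az": 0},
    {"claw": 1,"tx": 0,"ty": 0,"tz": 0,"ax": 0,"ay": 0,"az": 0},
    {"claw": 1,"tx": 0,"ty": 0,"tz": 0,"ax": 0,"ay": 0,"az": 0}
  ]
}}

```text
clock: 7.77
tcp_pos: [0.6418, 0.2029, 0.246]
orientation: [0.367, 3.118, 0.001]
contact_force: [2.0, -0.3, -0.3]
grip_width: 0.0504
gripper_force: 31.5
```

```bash
python3 - <<'E'
from h import *
o=r.get_obs(); print(o['tcp_pos'],o['contact_force'],o['clock'],tool([.641,.2005,.2364],o), R.from_rotvec(o['orientation']).as_matrix()[:,1])
im=r.grab_frame('wrist'); cv2.imwrite('pics/w4.png',im[...,::-1])
im2=r.grab_frame('scene'); cv2.imwrite('pics/s4.png',np.hstack([im[:,:,::-1][:300,130:450],cv2.resize(im2[150:330,340:510,::-1],None,fx=2,fy=2)[:300]]))
W=campose('wrist',o)
c,s=np.cos(-.236),np.sin(-.236)
for l in((-.122,.058,.037),(-.122,-.068,.037),(-.0675,-.0825,.045),(-.0675,.0825,.045)):
  print(project([.641+c*l[0]-s*l[1],.2005+s*l[0]+c*l[1],l[2]],*W).round(0))
E
```

```text
[0.64175525 0.20285006 0.24604514] [ 1.99798522 -0.29825322 -0.31125275] 7.7667 [ 0.0002 -0.0025  0.0096] [0.23201674 0.97271115 0.00111562]
[404.   2.]
[137.   1.]
[115. 121.]
[447. 121.]
```

View pics/s4.png

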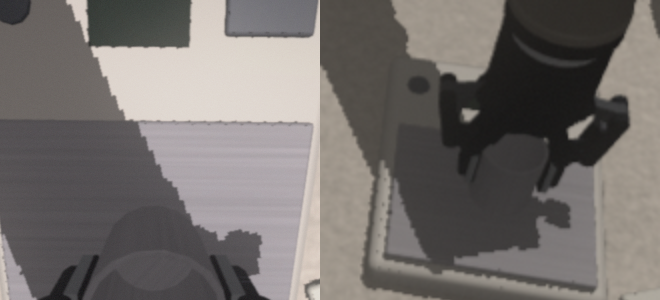

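The pan's near edge (row 121) and right corner (443,122) match the prediction to within 2 mm, and the cup hangs upright. Lowering.

Call:
{"api": "arm_command", "payload": {
  "plan": [
    {"claw": 1,"tx": 0,"ty": -0.003,"tz": 0.003,"ax": 0,"ay": 0,"az": 0},
    {"claw": 1,"tx": 0,"ty": 0,"tz": 0.002,"ax": 0,"ay": 0,"az": 0},
    {"claw": 1,"tx": 0,"ty": 0,"tz": 0.001,"ax": 0,"ay": 0,"az": 0},
    {"claw": 1,"tx": 0,"ty": 0,"tz": 0.0005,"ax": 0,"ay": 0,"az": 0},
    {"claw": 1,"tx": 0,"ty": 0,"tz": 0.0005,"ax": 0,"ay": 0,"az": 0},
    {"claw": 1,"tx": 0,"ty": 0,"tz": 0.0005,"ax": 0,"ay": 0,"az": 0},
    {"claw": 1,"tx": 0,"ty": 0,"tz": 0.0005,"ax": 0,"ay": 0,"az": 0},
    {"claw": 1,"tx": 0,"ty": 0,"tz": 0.0005,"ax": 0,"ay": 0,"az": 0},
    {"claw": 1,"tx": 0,"ty": 0,"tz": 0,"ax": 0,"ay": 0,"az": 0},
    {"claw": 1,"tx": 0,"ty": 0,"tz": 0,"ax": 0,"ay": 0,"az": 0}
  ]
}}

```text
clock: 8.7
tcp_pos: [0.6403, 0.2002, 0.2365]
orientation: [0.366, 3.12, 0.0]
contact_force: [-1.7, 0.4, 2.6]
grip_width: 0.0506
gripper_force: 31.6
```

Call:
{"api": "arm_command", "payload": {
  "plan": [
    {"claw": 1,"tx": 0,"ty": 0,"tz": 0.0003,"ax": 0,"ay": 0,"az": 0},
    {"claw": 1,"tx": 0,"ty": 0,"tz": 0.0003,"ax": 0,"ay": 0,"az": 0},
    {"claw": 1,"tx": 0,"ty": 0,"tz": 0,"ax": 0,"ay": 0,"az": 0},
    {"claw": 1,"tx": 0,"ty": 0,"tz": 0,"ax": 0,"ay": 0,"az": 0},
    {"claw": 1,"tx": 0,"ty": 0,"tz": 0,"ax": 0,"ay": 0,"az": 0},
    {"claw": 1,"tx": 0,"ty": 0,"tz": 0,"ax": 0,"ay": 0,"az": 0},
    {"claw": 1,"tx": 0,"ty": 0,"tz": 0,"ax": 0,"ay": 0,"az": 0},
    {"claw": 1,"tx": 0,"ty": 0,"tz": 0,"ax": 0,"ay": 0,"az": 0},
    {"claw": 1,"tx": 0,"ty": 0,"tz": 0,"ax": 0,"ay": 0,"az": 0},
    {"claw": 1,"tx": 0,"ty": 0,"tz": 0,"ax": 0,"ay": 0,"az": 0}
  ]
}}

```text
clock: 9.53
tcp_pos: [0.6404, 0.2001, 0.2365]
orientation: [0.366, 3.12, 0.001]
contact_force: [-3.5, -0.3, 8.2]
grip_width: 0.0505
gripper_force: 31.8
```

The force confirms contact. Releasing.

Call:
{"api": "arm_command", "payload": {
  "plan": [
    {"claw": 0.37,"tx": 0,"ty": 0,"tz": 0,"ax": 0,"ay": 0,"az": 0},
    {"claw": 0.33,"tx": 0,"ty": 0,"tz": 0,"ax": 0,"ay": 0,"az": 0},
    {"claw": 0.28,"tx": 0,"ty": 0,"tz": 0,"ax": 0,"ay": 0,"az": 0},
    {"claw": 0.2,"tx": 0,"ty": 0,"tz": 0,"ax": 0,"ay": 0,"az": 0},
    {"claw": 0.1,"tx": 0,"ty": 0,"tz": 0,"ax": 0,"ay": 0,"az": 0},
    {"claw": 0,"tx": 0,"ty": 0,"tz": 0,"ax": 0,"ay": 0,"az": 0},
    {"claw": 0,"tx": 0,"ty": 0,"tz": 0,"ax": 0,"ay": 0,"az": 0},
    {"claw": 0,"tx": 0,"ty": 0,"tz": 0,"ax": 0,"ay": 0,"az": 0},
    {"claw": 0,"tx": 0,"ty": 0,"tz": 0,"ax": 0,"ay": 0,"az": 0},
    {"claw": 0,"tx": 0,"ty": 0,"tz": 0,"ax": 0,"ay": 0,"az": 0}
  ]
}}

```text
clock: 10.37
tcp_pos: [0.6403, 0.2001, 0.2356]
orientation: [-0.366, -3.12, 0.0]
contact_force: [-0.2, 0.2, 0.1]
grip_width: 0.0857
gripper_force: 0.0
```

Call:
{"api": "arm_command", "payload": {
  "plan": [
    {"claw": 0,"tx": 0,"ty": 0,"tz": -0.01,"ax": 0,"ay": 0,"az": 0},
    {"claw": 0,"tx": 0,"ty": 0,"tz": -0.02,"ax": 0,"ay": 0,"az": 0},
    {"claw": 0,"tx": 0,"ty": 0,"tz": -0.025,"ax": 0,"ay": 0,"az": 0},
    {"claw": 0,"tx": 0,"ty": 0,"tz": -0.025,"ax": 0,"ay": 0,"az": 0},
    {"claw": 0,"tx": 0,"ty": 0,"tz": -0.025,"ax": 0,"ay": 0,"az": 0},
    {"claw": 0,"tx": 0,"ty": 0,"tz": -0.02,"ax": 0,"ay": 0,"az": 0},
    {"claw": 0,"tx": 0,"ty": 0,"tz": -0.005,"ax": 0,"ay": 0,"az": 0},
    {"claw": 0,"tx": 0,"ty": 0,"tz": 0,"ax": 0,"ay": 0,"az": 0},
    {"claw": 0,"tx": 0,"ty": 0,"tz": 0,"ax": 0,"ay": 0,"az": 0},
    {"claw": 0,"tx": 0,"ty": 0,"tz": 0,"ax": 0,"ay": 0,"az": 0}
  ]
}}

```text
clock: 11.2
tcp_pos: [0.6397, 0.2002, 0.3642]
orientation: [-0.366, -3.118, 0.002]
contact_force: [0.4, 0.1, -0.2]
grip_width: 0.0855
gripper_force: 0.0
```

```bash
python3 - <<'E'
from h import *
o=r.get_obs(); print(np.round(o['tcp_pos'],4),np.round(o['qvel'],3))
im=r.grab_frame('wrist'); cv2.imwrite('pics/w5.png',im[...,::-1])
for n in('cup','scale','tare_key'): net(n,'wrist',o)
W=campose('wrist',o)
c,s=np.cos(-.236),np.sin(-.236)
for l in((-.122,.058,.037),(-.122,-.068,.037),(-.0675,-.0825,.045),(-.0675,.0825,.045),(.0675,.0825,.045),(0,0,.105),(0,0.026,.105)):
  p=[.6405,.200]+np.array([c*l[0]-s*l[1],s*l[0]+c*l[1]]); print(p.round(4),project([*p,l[2]],*W).round(0),tool([*p,l[2]+.173],o))
E
```

```text
[0.6397 0.2002 0.3642] [ 0.001  0.01  -0.002 -0.     0.     0.001  0.001]
wrist boxes_of cup 0.89 [0.6439 0.1968 0.074 ] [283. 212.]
wrist boxes_of cup 0.45 [0.5789 0.2199 0.0343] [292. 124.]
wrist tip_of cup 0.89 [0.6381 0.1986 0.048 ] [283. 197.]
wrist boxes_of scale 0.9 [0.5789 0.2179 0.0326] [289. 124.]
wrist boxes_of tare_key 0.82 [0.5347 0.2851 0.0361] [357.  51.]
[0.5354 0.2849] [357.  52.] [0.1207 0.0585 0.1543]
[0.506  0.1624] [203.  51.] [ 0.1211 -0.0675  0.1545]
[0.5556 0.1356] [188. 120.] [ 0.0666 -0.0821  0.1464]
[0.5942 0.296 ] [384. 121.] [0.0662 0.0829 0.1462]
[0.7254 0.2644] [372. 267.] [-0.0688  0.0825  0.1459]
[0.6405 0.2   ] [286. 218.] [-0.001   0.0001  0.0862]
[0.6466 0.2253] [322. 218.] [-0.0011  0.0261  0.0861]
```

View pics/w5.png

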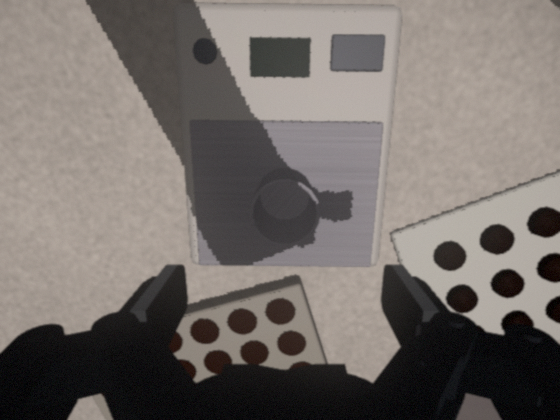

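The cup stands upright at mid-pan, rim about (285,213). The tare key at (357,52) matches the prediction. Next I'll go over the key with the fingers shut.

Call:
{"api": "arm_command", "payload": {
  "plan": [
    {"claw": 0.3,"tx": 0.02,"ty": 0.01,"tz": 0,"ax": 0,"ay": 0,"az": 0},
    {"claw": 0.6,"tx": 0.03,"ty": 0.014,"tz": 0,"ax": 0,"ay": 0,"az": 0},
    {"claw": 1,"tx": 0.03,"ty": 0.014,"tz": 0,"ax": 0,"ay": 0,"az": 0},
    {"claw": 1,"tx": 0.025,"ty": 0.013,"tz": 0,"ax": 0,"ay": 0,"az": 0},
    {"claw": 1,"tx": 0.0155,"ty": 0.0075,"tz": 0,"ax": 0,"ay": 0,"az": 0},
    {"claw": 1,"tx": 0,"ty": 0,"tz": 0.03,"ax": 0,"ay": 0,"az": 0},
    {"claw": 1,"tx": 0,"ty": 0,"tz": 0.03,"ax": 0,"ay": 0,"az": 0},
    {"claw": 1,"tx": 0,"ty": 0,"tz": 0.03,"ax": 0,"ay": 0,"az": 0},
    {"claw": 1,"tx": 0,"ty": 0,"tz": 0.02,"ax": 0,"ay": 0,"az": 0},
    {"claw": 1,"tx": 0,"ty": 0,"tz": 0,"ax": 0,"ay": 0,"az": 0}
  ]
}}

```text
clock: 12.33
tcp_pos: [0.5347, 0.2843, 0.2512]
orientation: [-0.365, -3.114, 0.008]
contact_force: [0.3, 0.5, -0.3]
grip_width: 0.0
gripper_force: 0.0
```

```bash
python3 - <<'E'
from h import *
im=r.grab_frame('wrist'); cv2.imwrite('pics/w6.png',im[...,::-1])
o=r.get_obs(); print(np.round(o['tcp_pos'],4),o['contact_force'],o['grip_width'],tool([.5354,.2849,.210],o),R.from_rotvec(o['orientation']).as_matrix()[:,2])
print(project([.5354,.2849,.037],*campose('wrist',o)))
E
```

```text
[0.5358 0.2846 0.2537] [0.85443633 0.10535634 1.35528669] -7.820930465342037e-05 [0.0003 0.0004 0.0437] [-0.00373011 -0.00271257 -0.99998936]
[287.40331593 238.12318865]
```

View pics/w6.png

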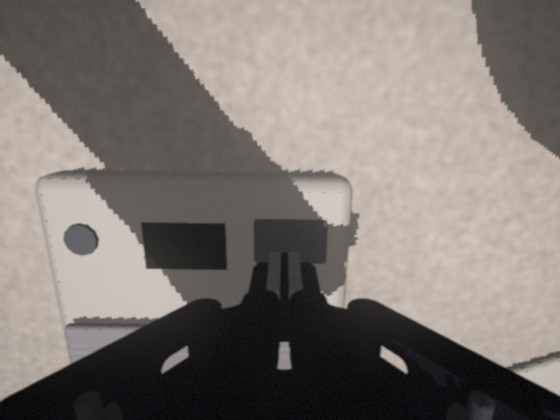

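The tips are over the tare key at (290,241), within 2 mm of the prediction. The off key at (80,239) is well away. Descending slowly.

Call:
{"api": "arm_command", "payload": {
  "plan": [
    {"claw": 1,"tx": -0.001,"ty": 0.001,"tz": 0.015,"ax": 0,"ay": 0,"az": 0},
    {"claw": 1,"tx": 0,"ty": 0,"tz": 0.015,"ax": 0,"ay": 0,"az": 0},
    {"claw": 1,"tx": 0,"ty": 0,"tz": 0.006,"ax": 0,"ay": 0,"az": 0},
    {"claw": 1,"tx": 0,"ty": 0,"tz": 0.003,"ax": 0,"ay": 0,"az": 0},
    {"claw": 1,"tx": 0,"ty": 0,"tz": 0.002,"ax": 0,"ay": 0,"az": 0},
    {"claw": 1,"tx": 0,"ty": 0,"tz": 0,"ax": 0,"ay": 0,"az": 0},
    {"claw": 1,"tx": 0,"ty": 0,"tz": 0,"ax": 0,"ay": 0,"az": 0},
    {"claw": 1,"tx": 0,"ty": 0,"tz": 0,"ax": 0,"ay": 0,"az": 0},
    {"claw": 1,"tx": 0,"ty": 0,"tz": 0,"ax": 0,"ay": 0,"az": 0},
    {"claw": 1,"tx": 0,"ty": 0,"tz": 0,"ax": 0,"ay": 0,"az": 0}
  ]
}}

```text
clock: 13.22
tcp_pos: [0.5379, 0.2858, 0.215]
orientation: [0.366, 3.12, 0.001]
contact_force: [-1.0, 0.5, 0.3]
grip_width: 0.0
gripper_force: 0.0
```

Call:
{"api": "arm_command", "payload": {
  "plan": [
    {"claw": 1,"tx": 0,"ty": 0,"tz": 0.0005,"ax": 0,"ay": 0,"az": 0},
    {"claw": 1,"tx": 0,"ty": 0,"tz": 0.0005,"ax": 0,"ay": 0,"az": 0},
    {"claw": 1,"tx": 0,"ty": 0,"tz": 0.0005,"ax": 0,"ay": 0,"az": 0},
    {"claw": 1,"tx": 0,"ty": 0,"tz": 0,"ax": 0,"ay": 0,"az": 0},
    {"claw": 1,"tx": 0,"ty": 0,"tz": 0,"ax": 0,"ay": 0,"az": 0},
    {"claw": 1,"tx": 0,"ty": 0,"tz": 0,"ax": 0,"ay": 0,"az": 0},
    {"claw": 1,"tx": 0,"ty": 0,"tz": 0,"ax": 0,"ay": 0,"az": 0},
    {"claw": 1,"tx": 0,"ty": 0,"tz": 0,"ax": 0,"ay": 0,"az": 0},
    {"claw": 1,"tx": 0,"ty": 0,"tz": 0,"ax": 0,"ay": 0,"az": 0},
    {"claw": 1,"tx": 0,"ty": 0,"tz": 0,"ax": 0,"ay": 0,"az": 0}
  ]
}}

```text
clock: 14.05
tcp_pos: [0.5378, 0.2857, 0.2131]
orientation: [-0.366, -3.12, -0.0]
contact_force: [-0.2, 0.1, -0.5]
grip_width: 0.0002
gripper_force: 0.0
```

Call:
{"api": "arm_command", "payload": {
  "plan": [
    {"claw": 1,"tx": 0.0015,"ty": 0,"tz": 0,"ax": 0,"ay": 0,"az": 0},
    {"claw": 1,"tx": 0,"ty": 0,"tz": 0.0005,"ax": 0,"ay": 0,"az": 0},
    {"claw": 1,"tx": 0,"ty": 0,"tz": 0.0005,"ax": 0,"ay": 0,"az": 0},
    {"claw": 1,"tx": 0,"ty": 0,"tz": 0.0005,"ax": 0,"ay": 0,"az": 0},
    {"claw": 1,"tx": 0,"ty": 0,"tz": 0.0005,"ax": 0,"ay": 0,"az": 0},
    {"claw": 1,"tx": 0,"ty": 0,"tz": 0,"ax": 0,"ay": 0,"az": 0},
    {"claw": 1,"tx": 0,"ty": 0,"tz": 0,"ax": 0,"ay": 0,"az": 0},
    {"claw": 1,"tx": 0,"ty": 0,"tz": 0,"ax": 0,"ay": 0,"az": 0},
    {"claw": 1,"tx": 0,"ty": 0,"tz": 0,"ax": 0,"ay": 0,"az": 0},
    {"claw": 1,"tx": 0,"ty": 0,"tz": 0,"ax": 0,"ay": 0,"az": 0}
  ]
}}

```text
clock: 14.88
tcp_pos: [0.5363, 0.2861, 0.2111]
orientation: [0.366, 3.12, 0.0]
contact_force: [-0.0, 0.0, 1.0]
grip_width: 0.0001
gripper_force: 0.0
```

Call:
{"api": "arm_command", "payload": {
  "plan": [
    {"claw": 1,"tx": 0,"ty": 0,"tz": 0.0003,"ax": 0,"ay": 0,"az": 0},
    {"claw": 1,"tx": 0,"ty": 0,"tz": 0.0003,"ax": 0,"ay": 0,"az": 0},
    {"claw": 1,"tx": 0,"ty": 0,"tz": 0.0004,"ax": 0,"ay": 0,"az": 0},
    {"claw": 1,"tx": 0,"ty": 0,"tz": 0,"ax": 0,"ay": 0,"az": 0},
    {"claw": 1,"tx": 0,"ty": 0,"tz": 0,"ax": 0,"ay": 0,"az": 0},
    {"claw": 1,"tx": 0,"ty": 0,"tz": 0,"ax": 0,"ay": 0,"az": 0},
    {"claw": 1,"tx": 0,"ty": 0,"tz": 0,"ax": 0,"ay": 0,"az": 0},
    {"claw": 1,"tx": 0,"ty": 0,"tz": 0,"ax": 0,"ay": 0,"az": 0},
    {"claw": 1,"tx": 0,"ty": 0,"tz": 0,"ax": 0,"ay": 0,"az": 0},
    {"claw": 1,"tx": 0,"ty": 0,"tz": 0,"ax": 0,"ay": 0,"az": 0}
  ]
}}

```text
clock: 15.72
tcp_pos: [0.5364, 0.286, 0.2101]
orientation: [0.366, 3.12, 0.0]
contact_force: [-0.7, 0.6, 1.7]
grip_width: 0.0001
gripper_force: 1.0
```

Call:
{"api": "arm_command", "payload": {
  "plan": [
    {"claw": 1,"tx": 0,"ty": 0,"tz": 0.0003,"ax": 0,"ay": 0,"az": 0},
    {"claw": 1,"tx": 0,"ty": 0,"tz": 0.0003,"ax": 0,"ay": 0,"az": 0},
    {"claw": 1,"tx": 0,"ty": 0,"tz": 0,"ax": 0,"ay": 0,"az": 0},
    {"claw": 1,"tx": 0,"ty": 0,"tz": 0,"ax": 0,"ay": 0,"az": 0},
    {"claw": 1,"tx": 0,"ty": 0,"tz": 0,"ax": 0,"ay": 0,"az": 0},
    {"claw": 1,"tx": 0,"ty": 0,"tz": 0,"ax": 0,"ay": 0,"az": 0},
    {"claw": 1,"tx": 0,"ty": 0,"tz": 0,"ax": 0,"ay": 0,"az": 0},
    {"claw": 1,"tx": 0,"ty": 0,"tz": 0,"ax": 0,"ay": 0,"az": 0},
    {"claw": 1,"tx": 0,"ty": 0,"tz": 0,"ax": 0,"ay": 0,"az": 0},
    {"claw": 1,"tx": 0,"ty": 0,"tz": 0,"ax": 0,"ay": 0,"az": 0}
  ]
}}

```text
clock: 16.55
tcp_pos: [0.5364, 0.2861, 0.2095]
orientation: [0.366, 3.12, 0.0]
contact_force: [-0.9, -0.2, 3.6]
grip_width: 0.0003
gripper_force: 1.6
```

```bash
python3 - <<'E'
from h import *
F=[]
for _ in range(4):
    o=r.get_obs(); F.append(o['contact_force'][2]); r.grab_frame('wrist')
print(F,o['tcp_pos'])
E
```

```text
[np.float64(3.5526667500656917), np.float64(3.46340917054256), np.float64(3.1539094389828746), np.float64(2.686248948807791)] [0.5363685  0.28605336 0.20953116]
```

Call:
{"api": "arm_command", "payload": {
  "plan": [
    {"claw": 1,"tx": 0,"ty": 0,"tz": 0.0003,"ax": 0,"ay": 0,"az": 0},
    {"claw": 1,"tx": 0,"ty": 0,"tz": 0.0003,"ax": 0,"ay": 0,"az": 0},
    {"claw": 1,"tx": 0,"ty": 0,"tz": 0,"ax": 0,"ay": 0,"az": 0},
    {"claw": 1,"tx": 0,"ty": 0,"tz": 0,"ax": 0,"ay": 0,"az": 0},
    {"claw": 1,"tx": 0,"ty": 0,"tz": 0,"ax": 0,"ay": 0,"az": 0},
    {"claw": 1,"tx": 0,"ty": 0,"tz": 0,"ax": 0,"ay": 0,"az": 0},
    {"claw": 1,"tx": 0,"ty": 0,"tz": 0,"ax": 0,"ay": 0,"az": 0},
    {"claw": 1,"tx": 0,"ty": 0,"tz": 0,"ax": 0,"ay": 0,"az": 0},
    {"claw": 1,"tx": 0,"ty": 0,"tz": 0,"ax": 0,"ay": 0,"az": 0},
    {"claw": 1,"tx": 0,"ty": 0,"tz": 0,"ax": 0,"ay": 0,"az": 0}
  ]
}}

```text
clock: 17.58
tcp_pos: [0.5363, 0.2861, 0.2089]
orientation: [0.366, 3.12, 0.0]
contact_force: [-1.0, -0.6, 4.1]
grip_width: -0.0004
gripper_force: 2.1
```

```bash
python3 - <<'E'
from h import *
F=[]
for _ in range(8):
    o=r.get_obs(); F.append(o['contact_force'][2]); r.grab_frame('wrist')
print(np.round(F,1),np.mean(F),o['tcp_pos'])
E
```

```text
[4.1 4.6 3.6 4.3 3.5 4.8 2.8 4. ] 3.971319717417276 [0.53634726 0.28606559 0.2089262 ]
```

Call:
{"api": "arm_command", "payload": {
  "plan": [
    {"claw": 1,"tx": 0,"ty": 0,"tz": 0.0002,"ax": 0,"ay": 0,"az": 0},
    {"claw": 1,"tx": 0,"ty": 0,"tz": 0.0002,"ax": 0,"ay": 0,"az": 0},
    {"claw": 1,"tx": 0,"ty": 0,"tz": 0,"ax": 0,"ay": 0,"az": 0},
    {"claw": 1,"tx": 0,"ty": 0,"tz": 0,"ax": 0,"ay": 0,"az": 0},
    {"claw": 1,"tx": 0,"ty": 0,"tz": 0,"ax": 0,"ay": 0,"az": 0},
    {"claw": 1,"tx": 0,"ty": 0,"tz": 0,"ax": 0,"ay": 0,"az": 0},
    {"claw": 1,"tx": 0,"ty": 0,"tz": 0,"ax": 0,"ay": 0,"az": 0},
    {"claw": 1,"tx": 0,"ty": 0,"tz": 0,"ax": 0,"ay": 0,"az": 0},
    {"claw": 1,"tx": 0,"ty": 0,"tz": 0,"ax": 0,"ay": 0,"az": 0},
    {"claw": 1,"tx": 0,"ty": 0,"tz": 0,"ax": 0,"ay": 0,"az": 0}
  ]
}}

```text
clock: 18.82
tcp_pos: [0.5363, 0.286, 0.2086]
orientation: [0.366, 3.12, 0.0]
contact_force: [-0.9, -0.2, 5.2]
grip_width: 0.0001
gripper_force: 2.5
```

```bash
python3 - <<'E'
from h import *
F=[]
for _ in range(8):
    o=r.get_obs(); F.append(o['contact_force'][2]); r.grab_frame('wrist')
print(np.round(F,1),np.mean(F),o['tcp_pos'])
E
```

```text
[5.2 5.3 4.9 4.4 5.3 6.1 5.6 5.3] 5.2530581968956 [0.53635094 0.28606379 0.20857732]
```

The mean force is 5.25 N. The key has given and is at its stop, with no excess force. Releasing straight up.

Call:
{"api": "arm_command", "payload": {
  "plan": [
    {"claw": 1,"tx": 0,"ty": 0,"tz": -0.002,"ax": 0,"ay": 0,"az": 0},
    {"claw": 1,"tx": 0,"ty": 0,"tz": -0.005,"ax": 0,"ay": 0,"az": 0},
    {"claw": 1,"tx": 0,"ty": 0,"tz": -0.01,"ax": 0,"ay": 0,"az": 0},
    {"claw": 1,"tx": 0,"ty": 0,"tz": -0.025,"ax": 0,"ay": 0,"az": 0},
    {"claw": 1,"tx": 0,"ty": 0,"tz": -0.03,"ax": 0,"ay": 0,"az": 0},
    {"claw": 1,"tx": 0,"ty": 0,"tz": -0.03,"ax": 0,"ay": 0,"az": 0},
    {"claw": 1,"tx": 0,"ty": 0,"tz": -0.03,"ax": 0,"ay": 0,"az": 0},
    {"claw": 1,"tx": 0,"ty": 0,"tz": -0.02,"ax": 0,"ay": 0,"az": 0},
    {"claw": 1,"tx": 0,"ty": 0,"tz": 0,"ax": 0,"ay": 0,"az": 0},
    {"claw": 1,"tx": 0,"ty": 0,"tz": 0,"ax": 0,"ay": 0,"az": 0}
  ]
}}

```text
clock: 20.05
tcp_pos: [0.5365, 0.286, 0.3621]
orientation: [0.366, 3.118, 0.003]
contact_force: [0.2, 0.8, -0.5]
grip_width: 0.0001
gripper_force: 0.0
```

```bash
python3 - <<'E'
from h import *
o=r.get_obs(); print(o['tcp_pos'],o['contact_force'],o['clock'])
im=r.grab_frame('scene'); cv2.imwrite('pics/s7.png',cv2.resize(im[150:330,340:510,::-1],None,fx=3,fy=3))
net('cup','scene')
E
```

```text
[0.53646565 0.28598827 0.36212855] [ 0.22404512  0.75927024 -0.45755356] 20.05
scene boxes_of cup 0.82 [0.6421 0.2025 0.0843] [432. 237.]
scene tip_of cup 0.61 [0.6367 0.2037 0.0459] [427. 247.]
```

View pics/s7.png

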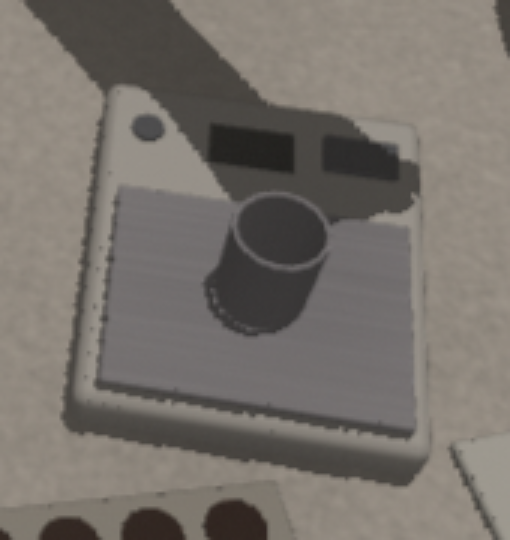

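The cup stands upright at mid-pan, foot about (255,300) in the crop. The tare key (360,157) is up and clear, so I'm handing in.

```bash
python3 -c "
from bench import r
print(r.hand_in())"
```

```text
the job is handed in; nothing more can be done
None
```

The cup stands upright in the middle of the pan, the tare key was pressed down to its stop at about 5 N and let up again, the off key was not touched, and the job was handed in at about 20 s (no verdict came back).

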